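# Run the shaker into the photo booth up to the set stop

## Task

Get the shaker ready for its catalogue picture: stand the loose shaker upright in the middle of the small round table of the photo booth's slide, then push the slide into the booth until it rests against the hidden stop, and leave it there with the shaker still standing and the cup and mug nearby undisturbed. The slide is gummed up with tape glue and needs a firm push to break free, but the photographer's stop is only pinched by a small screw and slips at 10 N, so meet it slowly and press it only lightly.

Things in the scene. Friction and masses are not known exactly. Their poses are not given: they have to be found in the camera images.
- shaker_center (a point): centre (half-way up) of the loose salt shaker, glass with a domed grey metal cap, 27 mm diameter, 74 mm tall, 45 to 80 g, standing upright on the worktop left of the slide; z axis up along the shaker. (The other shakers are packed in the red tray and stay there.)
- table (a point): centre of the top face of the stage's round white table, 100 mm diameter, flat, about 35 mm above the worktop; x axis points into the booth along the rail, z up
- tab (a point): middle of the front face (away from the booth) of the stage's upright aluminium push tab, at the height to push; tab 56 mm wide (y), 8 mm thick (x), its top edge 12 mm above this point, the tongue's top 41 mm below it; x axis = push direction, into the booth. Lies 194 mm before table
- stage: sliding stage, 0.5 kg: aluminium tongue 222 x 60 mm, push tab at its near end, round table at its far end; slides only along its x axis (into the booth). Origin under the table's centre, at worktop height. Starts pulled out. Over the first 20 to 35 mm glue grips it: 15 to 20 N to move it; then it breaks free and runs with about 3 N of dry friction, staying where it is left
- booth: fixed photo booth, white with black edges, 180 deep (x) x 220 wide x 200 mm tall, black camera on its roof (to 265 mm), open to the front (-x). Origin: middle of its lower front edge. It holds the stop: a soft rubber block out of sight in the rail, set anew for every lot (6 N press it in about 2.5 mm); the stage meets it after 160 to 235 mm, its tab then 70 mm or more before the booth
- white_cup: white cup, 74 x 96 x 56 mm, a bystander left of the booth; origin at the centre of its underside, standing upright
- navy_mug: navy mug, 68 x 90 x 62 mm, a bystander right of the booth; origin at the centre of its underside, standing upright

How it is judged:
On the way, in this order (a step that is already met when the one before it is completed fails the run):
1. the shaker stands upright in the middle of the round table (horizontal distance between shaker_center and table below 0.025 m and z of shaker_center in the frame of table between 0.033 and 0.041 m and angle between shaker_center's own z axis and vertical below 0.1 rad), for 0.2 s.
2. the stage is pressed against the stop (contact force between stage and booth above 1 N), for 0.1 s.
At the end, for the whole second after the job is handed in: The stage is at rest in contact with the hidden stop (at least 0.1 N remains between them), and the shaker stands upright (within 0.1 rad) on the round table, its axis within 30 mm of the table's centre (contact force between stage and booth above 0.1 N and linear speed of stage below 0.005 m/s and horizontal distance between shaker_center and table below 0.03 m and z of shaker_center in the frame of table between 0.033 and 0.041 m and angle between shaker_center's own z axis and vertical below 0.1 rad); the robot touches nothing.
It fails at once if the stop is pushed with more than 10 N and slips (contact force between stage and booth above 10 N).
It fails at once if the white cup or the navy mug is knocked (moved over 30 mm) (distance of any of white_cup, navy_mug from where it was at the start of the episode above 0.03 m).
It also fails if it takes over 72 s, if anything falls off the work surface, if the arm or the gripper's body presses on something with over 40 N, if the wrist force passes 120 N, or if a joint passes its speed limit or range.

## Robot

A 6-joint arm with a two-finger parallel gripper is mounted at the origin on a cart in front of the work surface, level with it; the furniture and walls round the work are solid. World frame = base frame: x ahead of the robot, y to its left, z up, the work surface at z = 0. Lengths are in m, angles in rad, forces in N, time in s.
With the tool pointing down it reaches from about 0.35 to 0.975 m from the base axis. Payload 7.1 kg.
Tool frame: the origin (TCP) lies on the centre line of the jaws, within the pads' length; the fingertips stand tip_reach ahead of it and the grasp point (between the pads) lies 5 mm behind it (tip_reach is the distance from the TCP to the fingertips, in m); x points along the fingers, y is the direction in which the jaws open and shut, and the axes are right-handed (so a half turn about x gives the same grasp; the last joint's range is limited). The gripper opens to 88 mm and grips with 3 to 60 N. Pads are 20 mm wide; open, the fingers measure 115 mm over their backs; the gripper's body (75 mm by 178 mm) begins 61 mm behind the grasp point.
Start: joints at [-1.276, 0.423, 1.63, -0, 1.089, -0.019], TCP at [0.193, -0.594, 0.237] pointing down, gripper open.
Joint ranges: [-3, 3], [-0.9, 2.11], [0.09, 2.58], [-1.31, 4.45], [0.11, 2.69], [-2.54, 2.54]. Speed limits (rad/s): [2.39, 2.39, 3.01, 3.14, 3.14, 3.14].

## Interface

Orientations are given as a unit quaternion [w, x, y, z].
In Python, from cell import * gives the robot as it stands.
- The arm moves only by the shell command python3 -m jog 'ROWS'. ROWS is JSON, a list of rows, each an object with "dr": the turn, a rotation vector about the tool's x, y, z in rad, a list of three; "dp": the shift along the tool's x, y, z in mm, a list of three; "gripper": the gripper command: -1 is shut, 1 is fully open, values between are in proportion. In form: [{"dr": [ax, ay, az], "dp": [tx, ty, tz], "gripper": gripper}, ...]. A call has 1 to 12 rows; each row is the pose to reach, as a shift and turn from the pose commanded when the call began, along the tool's axes at that moment; what a row does not reach only later rows make up. A row lasts 1/12 s, in which the tool goes at most 41.7 mm and 7.16 degrees, less where a joint would pass 70% of its speed; a pose out of reach is approached as far as the arm can. A call with a gripper value outside its range is refused whole. The fingers move at their own pace and stop on an object; the grip force is fixed at half the most. Time passes only in rows, so rows that repeat a pose let the fingers close. It gives the time, the measured TCP pose, the force and the opening at its end, in the units of the state.
- read_state(): the state, without advancing time (a new reading comes with each control period).
- camera(name): name is "scene" or "top" or "wrist"; returns a dict with "color" (480x640x3 uint8, red, green, blue), "mtx" (3x3 intrinsics, pixels), "D" ([k1, k2, p1, p2, k3] as OpenCV has them; the pictures are not rectified), "eye" and "orientation" of the camera in the world; the wrist camera has in their place "hand_eye" (4x4, takes a point from camera to tool coordinates, whose origin is the TCP and whose axes are the tool frame's). Camera axes: x right, y down, z forward; pixel columns grow to the right and rows downward; lengths in m; the calibration is good to about 2 mm. A picture is of the moment at which its call begins: read the wrist's pose just before it. There is no depth.
- finish_job(): hands the job in, once; it reports no verdict.
The state is a dict: "clock": time; "joints": joint angles; "joint_velocities": joint speeds; "effort": joint torques, N m; "position": TCP position; "eef_rot": TCP orientation; "wrist_force": force on the tool from outside, world axes, zero at the start; "ft_torque": the same for the moment, N m; "opening": finger opening in m.
Only numpy, scipy, OpenCV 4.12 (cv2) and the standard library are available. Lean on these libraries where they do the work, as an engineer would, in place of code of your own. Each camera call takes 0.05 s, during which the arm holds its last target. There are 200 camera calls.

## Working session

There is one attempt and no reset: what is moved stays moved. The work goes in short steps, Python scripts to look and compute and a shell command to move; the robot and the scene stay as the last step left them, time stands still between calls to the robot, and variables do not carry over. Pictures are saved under pics/ and viewed, about 8 in all and at most 12, crops included, and the job is handed in when it is done.

```bash
ls; mkdir -p pics; python3 - <<'E'
from cell import *
import cv2, numpy as np, pickle
s=read_state(); print(s)
try: print(tip_reach)
except Exception as e: print(e)
d={n:camera(n) for n in("scene","top")}
pickle.dump(d,open("cams.pkl","wb"))
for n in d:
    cv2.imwrite(f"pics/{n}0.png",d[n]["color"][:,:,::-1]); print(n,{k:d[n][k] for k in d[n] if k!="color"})
E
```

```text
pics
{'clock': 0.0, 'joints': array([-1.27600697e+00,  4.23833762e-01,  1.63066831e+00,  2.90885729e-05,
        1.08855793e+00, -1.89784623e-02]), 'joint_velocities': array([-4.05524056e-05,  1.05449702e-03,  1.26595495e-04, -8.32947768e-04,
       -1.65530572e-03,  5.87439753e-04]), 'effort': array([ 2.99328130e-04, -5.44620180e+01, -2.73673439e+01,  6.42199349e-02,
        2.27900664e-02, -1.11429681e-04]), 'position': array([ 0.19279862, -0.59398128,  0.2359146 ]), 'eef_rot': array([-0.10995932, -0.69836102, -0.11098954,  0.69848561]), 'wrist_force': array([ 0.22319563, -0.40309908, -0.35402837]), 'ft_torque': array([ 0.03867185, -0.02515368,  0.00513966]), 'opening': 0.08791768104184422}
0.014
scene {'mtx': array([[501.29459963,   0.        , 323.10898498],
       [  0.        , 501.29459963, 232.93838396],
       [  0.        ,   0.        ,   1.        ]]), 'D': array([-0.02509751,  0.        ,  0.        ,  0.        ,  0.        ]), 'eye': array([0.13685693, 0.38254184, 0.75201664]), 'orientation': array([ 0.14697921, -0.40146016,  0.84369494, -0.32466244])}
top {'mtx': array([[534.56810588,   0.        , 329.583066  ],
       [  0.        , 534.56810588, 241.10712136],
       [  0.        ,   0.        ,   1.        ]]), 'D': array([-0.08230641,  0.        ,  0.        ,  0.        ,  0.        ]), 'eye': array([ 0.39688056, -0.00467321,  0.99744627]), 'orientation': array([ 0.07426194, -0.69635393,  0.71019109, -0.07214553])}
```

View pics/scene0.png

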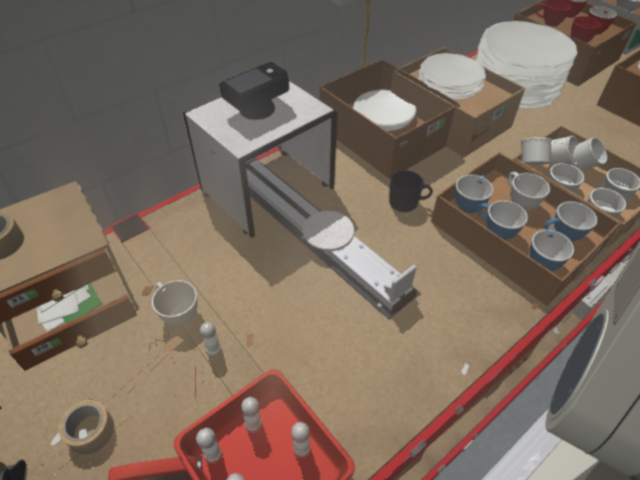

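View pics/top0.png

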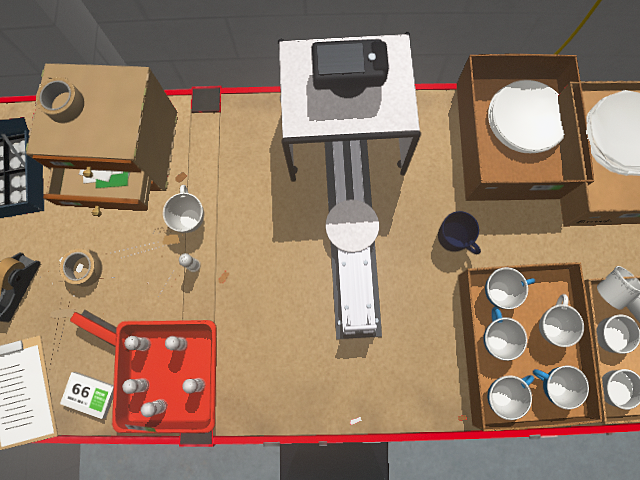

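```bash
cat > h.py <<'E'
import numpy as np, cv2, pickle
from scipy.spatial.transform import Rotation as R
def rot(q): return R.from_quat([q[1],q[2],q[3],q[0]]).as_matrix()
def wcam(c,s):
    T=np.eye(4);T[:3,:3]=rot(s["eef_rot"]);T[:3,3]=s["position"];T=T@c["hand_eye"]
    return T[:3,3],T[:3,:3]
def pose(c,s=None): return wcam(c,s) if "hand_eye" in c else (np.array(c["eye"]),rot(c["orientation"]))
def ray(c,p,s=None):
    e,M=pose(c,s); u=cv2.undistortPoints(np.array(p,float).reshape(-1,1,2),c["mtx"],c["D"]).reshape(-1,2)
    return e,np.c_[u,np.ones(len(u))]@M.T
def onplane(c,p,z,s=None):
    e,d=ray(c,p,s); return e+d*((z-e[2])/d[:,2:3])
def tri(c1,p1,c2,p2):
    A=np.zeros((3,3));b=np.zeros(3);L=[]
    for c,p in((c1,p1),(c2,p2)):
        e,d=ray(c,[p]);d=d[0]/np.linalg.norm(d[0]);P=np.eye(3)-np.outer(d,d);A+=P;b+=P@e;L.append((e,P))
    x=np.linalg.solve(A,b); return x,[np.linalg.norm(P@(x-e)) for e,P in L]
E
python3 - <<'E'
from h import *
d=pickle.load(open("cams.pkl","rb"));t,s=d["top"],d["scene"]
g=cv2.cvtColor(t["color"],cv2.COLOR_RGB2HSV)
m=((g[...,1]<40)&(g[...,2]>130)).astype(np.uint8); m[:, :300]=0;m[:,410:]=0;m[:160]=0
m=cv2.morphologyEx(m,cv2.MORPH_OPEN,cv2.getStructuringElement(cv2.MORPH_ELLIPSE,(43,43)))
c=max(cv2.findContours(m,0,2)[0],key=cv2.contourArea);P=onplane(t,c[:,0],.035)
print("table px",cv2.fitEllipse(c)); cc=cv2.minEnclosingCircle(P[:,:2].astype(np.float32));print("table",cc,P[:,:2].mean(0))
def crop(im,x,y,w,h,k): return cv2.resize(im[y:y+h,x:x+w],(w*k,h*k),interpolation=cv2.INTER_CUBIC)
a=[crop(t["color"],155,185,65,50*2,6)[:300*2],crop(t["color"],325,270,65,100,6)]
cv2.imwrite("pics/ctop.png",np.hstack(a)[...,::-1])
a=[crop(s["color"],180,300,65,100,6),crop(s["color"],365,235,65,100,6)]
cv2.imwrite("pics/cscene.png",np.hstack(a)[...,::-1])
E
```

```text
table px ((351.89404296875, 225.59121704101562), (50.65657424926758, 52.29811477661133), 97.19723510742188)
table ((0.628441572189331, -0.045768432319164276), 0.049293115735054016) [ 0.62990559 -0.04742255]
```

View pics/ctop.png

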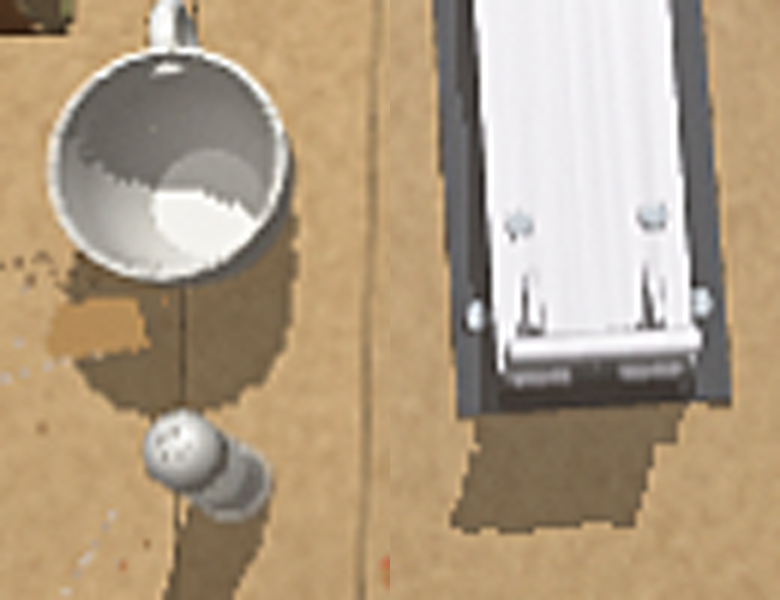

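View pics/cscene.png

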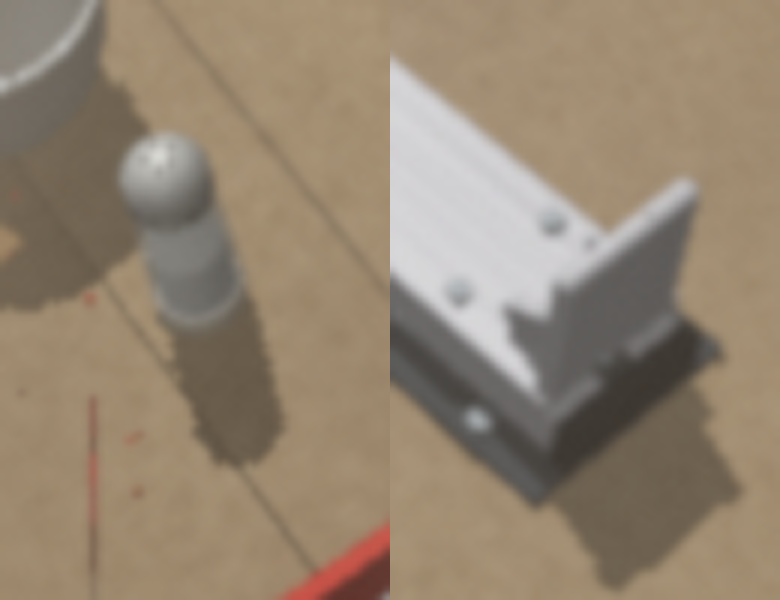

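```bash
python3 - <<'E'
from h import *
d=pickle.load(open("cams.pkl","rb"));t,s=d["top"],d["scene"]
print("cap",tri(t,(185.7,259.8),s,(207.7,330.2)))
print("base",onplane(t,[(194.7,266.2)],0.),onplane(s,[(213,350)],0.))
a=tri(t,(344.7,329.5),s,(394.2,283.7));b=tri(t,(376.7,328),s,(416.2,266.7));print("tabL",a,"tabR",b)
for z in(.075,.085): print(onplane(t,[(344.7,329.5),(376.7,328)],z))
# tongue edges on top (rail lines), z~.03: left & right edges two places
P=onplane(t,[(340,270),(344,324),(372,270),(375.5,322)],.03);print(P)
print("cup rim",onplane(t,[(183.3,212.5)],.056), "mug",onplane(t,[(458,231)],.062))
print("booth front top corners",onplane(t,[(282,137),(419,131)],.2))
print("tray",onplane(t,[(215,322),(118,322)],.04))
E
```

```text
cap (array([0.56561846, 0.2554653 , 0.05714697]), [np.float64(7.809681440543613e-05), np.float64(7.809681440544142e-05)])
base [[ 5.63260323e-01  2.53575753e-01 -1.11022302e-16]] [[0.56259161 0.25758616 0.        ]]
tabL (array([ 0.4360686 , -0.026668  ,  0.07706913]), [np.float64(0.00014933939994976576), np.float64(0.00014933939994963845)]) tabR (array([ 0.43758092, -0.08116946,  0.07741886]), [np.float64(1.4017504791174497e-05), np.float64(1.4017504791131392e-05)])
[[ 0.43628016 -0.02663277  0.075     ]
 [ 0.43767622 -0.08137837  0.075     ]]
[[ 0.43585304 -0.02639471  0.085     ]
 [ 0.43723397 -0.08054683  0.085     ]]
[[ 0.54612393 -0.02174708  0.03      ]
 [ 0.44801262 -0.0266854   0.03      ]
 [ 0.54493138 -0.08027569  0.03      ]
 [ 0.45039975 -0.0833383   0.03      ]]
cup rim [[0.65407949 0.26356933 0.056     ]] mug [[ 0.60769622 -0.23547094  0.062     ]]
booth front top corners [[ 0.73608749  0.06880813  0.2       ]
 [ 0.74203357 -0.150559    0.2       ]]
tray [[0.45494725 0.20364968 0.04      ]
 [0.45700756 0.38073831 0.04      ]]
```

```bash
cat >> h.py <<'E'
def plan(pts,jaw=(0,1,0)):
    from cell import read_state
    s=read_state();M=rot(s["eef_rot"]);j=np.array(jaw,float);j/=np.linalg.norm(j)
    if j@M[:,1]<0:j=-j
    x=np.array([0,0,-1.]);D=np.c_[x,j,np.cross(x,j)]
    print("t %.2f"%s["clock"],"pos",s["position"].round(4),"F",s["wrist_force"].round(2),"open",round(s["opening"],4))
    print("axes",M.round(3).tolist());print("dr",R.from_matrix(M.T@D).as_rotvec().round(4))
    for p in pts: print(p,"dp mm",((np.array(p)-s["position"])@M*1e3).round(1))
E
python3 -c "
from h import *;plan([(.564,.256,.2),(.564,.256,.12)])"
```

```text
t 0.10 pos [ 0.1928 -0.594   0.236 ] F [-0.44 -1.02 -0.7 ] open 0.0878
axes [[-0.0, 0.309, -0.951], [0.001, -0.951, -0.309], [-1.0, -0.001, -0.0]]
dr [3.138e-01 2.000e-04 1.400e-03]
(0.564, 0.256, 0.2) dp mm [  37.  -693.9 -615.4]
(0.564, 0.256, 0.12) dp mm [ 117.  -693.8 -615.4]
```

```bash
python3 -m jog '[{"dr":[0.1,0,0],"dp":[0,-30,-27],"gripper":1},{"dr":[0.2,0,0],"dp":[0,-60,-53],"gripper":1},{"dr":[0.314,0,0],"dp":[20,-694,-615],"gripper":0.2},{"dr":[0.314,0,0],"dp":[20,-694,-615],"gripper":0.2},{"dr":[0.314,0,0],"dp":[20,-694,-615],"gripper":0.2},{"dr":[0.314,0,0],"dp":[20,-694,-615],"gripper":0.2},{"dr":[0.314,0,0],"dp":[20,-694,-615],"gripper":0.2},{"dr":[0.314,0,0],"dp":[20,-694,-615],"gripper":0.2},{"dr":[0.314,0,0],"dp":[20,-694,-615],"gripper":0.2},{"dr":[0.314,0,0],"dp":[20,-694,-615],"gripper":0.2},{"dr":[0.314,0,0],"dp":[20,-694,-615],"gripper":0.2},{"dr":[0.314,0,0],"dp":[20,-694,-615],"gripper":0.2}]'
python3 -c "
from h import *;plan([(.564,.256,.2),(.564,.256,.14)])"
```

```text
clock: 1.1
position: [0.3916, -0.1373, 0.2268]
eef_rot: [-0.0, 0.707, -0.0, -0.707]
wrist_force: [-0.0, -0.8, 0.4]
opening: 0.0528
t 1.10 pos [ 0.3916 -0.1373  0.2268] F [-0.   -0.83  0.38] open 0.0528
axes [[0.0, -0.0, -1.0], [-0.0, -1.0, 0.0], [-1.0, 0.0, -0.0]]
dr [-0.0005 -0.0001 -0.0001]
(0.564, 0.256, 0.2) dp mm [  26.8 -393.4 -172.2]
(0.564, 0.256, 0.14) dp mm [  86.8 -393.4 -172.2]
```

```bash
python3 -m jog '[{"dr":[0,0,0],"dp":[27,-393,-172],"gripper":0.2},{"dr":[0,0,0],"dp":[27,-393,-172],"gripper":0.2},{"dr":[0,0,0],"dp":[27,-393,-172],"gripper":0.2},{"dr":[0,0,0],"dp":[27,-393,-172],"gripper":0.2},{"dr":[0,0,0],"dp":[27,-393,-172],"gripper":0.2},{"dr":[0,0,0],"dp":[27,-393,-172],"gripper":0.2},{"dr":[0,0,0],"dp":[27,-393,-172],"gripper":0.2},{"dr":[0,0,0],"dp":[27,-393,-172],"gripper":0.2},{"dr":[0,0,0],"dp":[27,-393,-172],"gripper":0.2},{"dr":[0,0,0],"dp":[27,-393,-172],"gripper":0.2},{"dr":[0,0,0],"dp":[27,-393,-172],"gripper":0.2},{"dr":[0,0,0],"dp":[27,-393,-172],"gripper":0.2}]'
python3 - <<'E'
from h import *;from cell import *
plan([(.564,.256,.14),(.564,.256,.032)])
s=read_state();c=camera("wrist");pickle.dump((s,c),open("w1.pkl","wb"));cv2.imwrite("pics/w1.png",c["color"][...,::-1])
e,M=wcam(c,s);print(e,M.round(2))
for P in [(.564,.256,0),(.564,.256,.057)]:
    print(cv2.projectPoints(np.array([P]),cv2.Rodrigues(M.T)[0],-M.T@e,c["mtx"],c["D"])[0].ravel())
E
```

```text
clock: 2.1
position: [0.5641, 0.2566, 0.199]
eef_rot: [0.001, 0.707, 0.001, -0.707]
wrist_force: [-0.7, 0.3, 0.1]
opening: 0.0526
t 2.10 pos [0.5641 0.2566 0.199 ] F [-0.66  0.26  0.1 ] open 0.0526
axes [[0.0, 0.003, -1.0], [0.0, -1.0, -0.003], [-1.0, -0.0, -0.0]]
dr [ 0.0031 -0.0001  0.0003]
(0.564, 0.256, 0.14) dp mm [59.   0.6  0.1]
(0.564, 0.256, 0.032) dp mm [1.67e+02 6.00e-01 1.00e-01]
[0.63912272 0.25700314 0.34672714] [[ 0.   -0.96 -0.27]
 [-1.   -0.   -0.  ]
 [-0.    0.27 -0.96]]
[313.59278138 217.60523326]
[313.71554636 231.40182015]
```

View pics/w1.png

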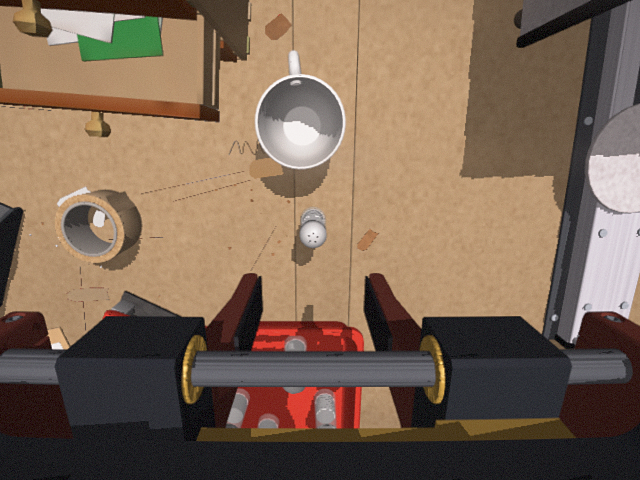

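The wrist view shows the shaker's cap at (313,234) and its base near (313,216), within 3 px of the prediction. Next I descend and grip.

```bash
python3 -m jog '[{"dr":[0,0,0],"dp":[35,0.5,0],"gripper":0.2},{"dr":[0,0,0],"dp":[70,0.5,0],"gripper":0.2},{"dr":[0,0,0],"dp":[100,0.5,0],"gripper":0.2},{"dr":[0,0,0],"dp":[125,0.5,0],"gripper":0.2},{"dr":[0,0,0],"dp":[145,0.5,0],"gripper":0.2},{"dr":[0,0,0],"dp":[157,0.5,0],"gripper":0.2},{"dr":[0,0,0],"dp":[165,0.5,0],"gripper":0.2},{"dr":[0,0,0],"dp":[165,0.5,0],"gripper":0.2},{"dr":[0,0,0],"dp":[165,0.5,0],"gripper":-0.2},{"dr":[0,0,0],"dp":[165,0.5,0],"gripper":-0.5},{"dr":[0,0,0],"dp":[165,0.5,0],"gripper":-1},{"dr":[0,0,0],"dp":[165,0.5,0],"gripper":-1}]'
python3 -m jog '[{"dr":[0,0,0],"dp":[0,0,0],"gripper":-1},{"dr":[0,0,0],"dp":[0,0,0],"gripper":-1},{"dr":[0,0,0],"dp":[0,0,0],"gripper":-1},{"dr":[0,0,0],"dp":[0,0,0],"gripper":-1}]'
```

```text
clock: 3.15
position: [0.5642, 0.2536, 0.036]
eef_rot: [-0.0, 0.708, 0.0, -0.706]
wrist_force: [0.5, 0.4, 1.0]
opening: 0.0294
clock: 3.48
position: [0.5641, 0.2536, 0.0357]
eef_rot: [-0.0, 0.708, 0.0, -0.707]
wrist_force: [-0.6, 1.3, 6.1]
opening: 0.0237
```

```bash
python3 -m jog '[{"dr":[0,0,0],"dp":[-5,0,0],"gripper":-1},{"dr":[0,0,0],"dp":[-15,0,0],"gripper":-1},{"dr":[0,0,0],"dp":[-30,0,0],"gripper":-1},{"dr":[0,0,0],"dp":[-55,0,0],"gripper":-1},{"dr":[0,0,0],"dp":[-80,0,0],"gripper":-1},{"dr":[0,0,0],"dp":[-100,0,0],"gripper":-1},{"dr":[0,0,0],"dp":[-110,0,0],"gripper":-1},{"dr":[0,0,0],"dp":[-110,0,0],"gripper":-1}]'
python3 - <<'E'
from h import *;from cell import *
plan([(.630,-.048,.15),(.564,.256,.2)])
s=read_state();c=camera("wrist");t=camera("scene");a=c["color"][100:420,180:480];b=cv2.resize(t["color"][220:380,140:290],(300,320))
cv2.imwrite("pics/w2.png",np.hstack([a,b])[...,::-1])
E
```

```text
clock: 4.15
position: [0.5649, 0.2538, 0.1477]
eef_rot: [-0.001, 0.709, 0.001, -0.706]
wrist_force: [-0.5, -0.3, -0.9]
opening: 0.0235
t 4.15 pos [0.5649 0.2538 0.1477] F [-0.47 -0.25 -0.92] open 0.0235
axes [[0.004, -0.0, -1.0], [0.002, -1.0, 0.0], [-1.0, -0.002, -0.004]]
dr [-0.0002 -0.0043  0.0018]
(0.63, -0.048, 0.15) dp mm [ -2.5 301.7 -65.2]
(0.564, 0.256, 0.2) dp mm [-52.3  -2.3   0.7]
```

View pics/w2.png

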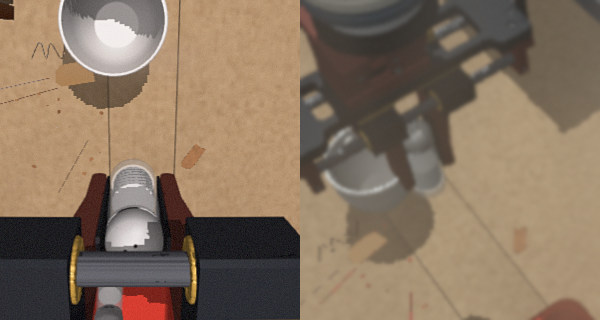

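```bash
python3 -m jog '[{"dr":[0,0,0],"dp":[-2,10,-2],"gripper":-1},{"dr":[0,0,0],"dp":[-2,30,-7],"gripper":-1},{"dr":[0,0,0],"dp":[-2,60,-13],"gripper":-1},{"dr":[0,0,0],"dp":[-2,98,-21],"gripper":-1},{"dr":[0,0,0],"dp":[-2,136,-29],"gripper":-1},{"dr":[0,0,0],"dp":[-2,174,-37],"gripper":-1},{"dr":[0,0,0],"dp":[-2,212,-45],"gripper":-1},{"dr":[0,0,0],"dp":[-2,245,-53],"gripper":-1},{"dr":[0,0,0],"dp":[-2,275,-59],"gripper":-1},{"dr":[0,0,0],"dp":[-2,294,-63],"gripper":-1},{"dr":[0,0,0],"dp":[-2,302,-65],"gripper":-1},{"dr":[0,0,0],"dp":[-2,302,-65],"gripper":-1}]'
python3 - <<'E'
from h import *;from cell import *
plan([(.630,-.048,.08),(.63,-.048,.07)])
s=read_state();c=camera("wrist");t=camera("top");cv2.imwrite("pics/t3full.png",t["color"][...,::-1]);cv2.imwrite("pics/w3full.png",c["color"][...,::-1])
a=cv2.resize(c["color"][150:400,200:440],(480,500))
b=cv2.resize(t["color"][170:295,310:390],(320,500));cv2.imwrite("pics/w3.png",np.hstack([a,b])[...,::-1])
e,M=wcam(c,s);p=s["position"]
an=np.linspace(0,6.28,200)
f=lambda P:cv2.projectPoints(np.array(P),cv2.Rodrigues(M.T)[0],-M.T@e,c["mtx"],c["D"])[0].reshape(-1,2)
for h in(0,.057):
  q=f(p+np.c_[.0135*np.cos(an),.0135*np.sin(an),0*an+h-.036]); print(h,"px box",((q.min(0)-[200,150])*2).round(),((q.max(0)-[200,150])*2).round())
print("table px predicted",(f([(.63,-.048,.035)])-[200,150])*2)
E
```

```text
clock: 5.25
position: [0.6279, -0.0508, 0.1456]
eef_rot: [0.001, -0.706, 0.001, 0.708]
wrist_force: [-0.6, 0.8, 0.0]
opening: 0.0239
t 5.25 pos [ 0.6279 -0.0508  0.1456] F [-0.57  0.84  0.03] open 0.0239
axes [[-0.002, -0.003, -1.0], [0.0, -1.0, 0.003], [-1.0, -0.0, 0.002]]
dr [-0.0029  0.002   0.    ]
(0.63, -0.048, 0.08) dp mm [65.6 -2.8 -2.2]
(0.63, -0.048, 0.07) dp mm [75.6 -2.8 -2.2]
0 px box [179. 210.] [273. 297.]
0.057 px box [162. 299.] [291. 414.]
table px predicted [[218.78845087 176.89846622]]
```

View pics/w3.png

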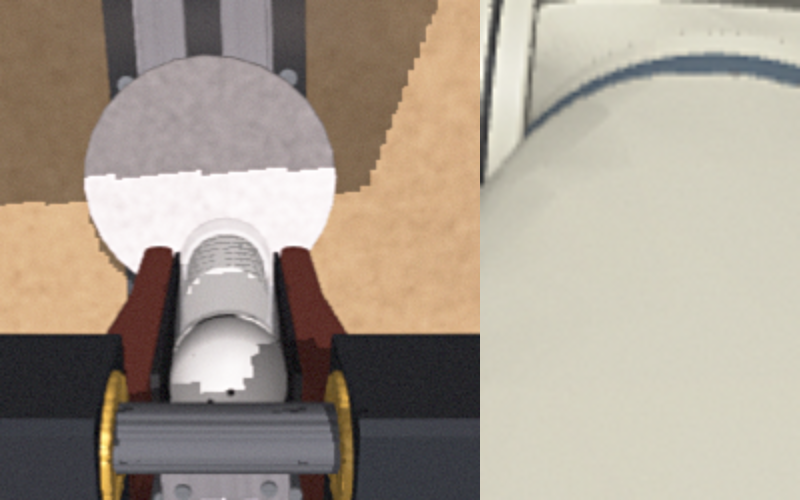

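```bash
python3 -m jog '[{"dr":[0,0,0],"dp":[15,-2,0],"gripper":-1},{"dr":[0,0,0],"dp":[35,-2,0],"gripper":-1},{"dr":[0,0,0],"dp":[50,-2,0],"gripper":-1},{"dr":[0,0,0],"dp":[60,-2,0],"gripper":-1},{"dr":[0,0,0],"dp":[65,-2,0],"gripper":-1},{"dr":[0,0,0],"dp":[67,-2,0],"gripper":-1},{"dr":[0,0,0],"dp":[67,-2,0],"gripper":-1},{"dr":[0,0,0],"dp":[67,-2,0],"gripper":-1}]'; python3 -c "
from h import *;plan([(.630,-.046,.0707)])"
```

```text
clock: 6.02
position: [0.6289, -0.0465, 0.0805]
eef_rot: [0.0, 0.707, 0.0, -0.707]
wrist_force: [0.5, -0.5, -0.4]
opening: 0.0239
t 6.02 pos [ 0.6289 -0.0465  0.0805] F [ 0.52 -0.49 -0.41] open 0.0239
axes [[0.001, 0.0, -1.0], [-0.0, -1.0, -0.0], [-1.0, 0.0, -0.001]]
dr [ 0.0002 -0.001  -0.0001]
(0.63, -0.046, 0.0707) dp mm [ 9.8 -0.5 -1.1]
```

```bash
python3 -m jog '[{"dr":[0,0,0],"dp":[3,0,-1],"gripper":-1},{"dr":[0,0,0],"dp":[5,0,-1],"gripper":-1},{"dr":[0,0,0],"dp":[7,0,-1],"gripper":-1},{"dr":[0,0,0],"dp":[8,0,-1],"gripper":-1},{"dr":[0,0,0],"dp":[8.5,0,-1],"gripper":-1},{"dr":[0,0,0],"dp":[8.5,0,-1],"gripper":-1},{"dr":[0,0,0],"dp":[8.5,0,-1],"gripper":-1}]'
python3 -m jog '[{"dr":[0,0,0],"dp":[1,0,0],"gripper":-1},{"dr":[0,0,0],"dp":[1,0,0],"gripper":-1},{"dr":[0,0,0],"dp":[1,0,0],"gripper":-1}]'
python3 -m jog '[{"dr":[0,0,0],"dp":[1,0,0],"gripper":-1},{"dr":[0,0,0],"dp":[1,0,0],"gripper":-1},{"dr":[0,0,0],"dp":[1,0,0],"gripper":-1}]'
```

```text
clock: 6.6
position: [0.6294, -0.0468, 0.0713]
eef_rot: [0.0, -0.707, 0.0, 0.707]
wrist_force: [0.0, 0.7, 0.1]
opening: 0.0236
clock: 6.85
position: [0.6296, -0.0468, 0.0707]
eef_rot: [-0.0, 0.707, -0.0, -0.707]
wrist_force: [-1.1, 0.2, 2.6]
opening: 0.0235
clock: 7.1
position: [0.6302, -0.0468, 0.0706]
eef_rot: [-0.0, 0.708, -0.0, -0.707]
wrist_force: [-2.5, 0.6, 9.7]
opening: 0.0236
```

```bash
python3 -m jog '[{"dr":[0,0,0],"dp":[-1.2,0,0],"gripper":-1},{"dr":[0,0,0],"dp":[-1.2,0,0],"gripper":-1},{"dr":[0,0,0],"dp":[-1.2,0,0],"gripper":-0.4},{"dr":[0,0,0],"dp":[-1.2,0,0],"gripper":-0.3},{"dr":[0,0,0],"dp":[-1.2,0,0],"gripper":-0.1},{"dr":[0,0,0],"dp":[-1.2,0,0],"gripper":0.2},{"dr":[0,0,0],"dp":[-1.2,0,0],"gripper":0.2},{"dr":[0,0,0],"dp":[-1.2,0,0],"gripper":0.2},{"dr":[0,0,0],"dp":[-1.2,0,0],"gripper":0.2}]'
python3 -m jog '[{"dr":[0,0,0],"dp":[-5,0,0],"gripper":0.2},{"dr":[0,0,0],"dp":[-15,0,0],"gripper":0.2},{"dr":[0,0,0],"dp":[-30,0,0],"gripper":0.2},{"dr":[0,0,0],"dp":[-50,0,0],"gripper":0.2},{"dr":[0,0,0],"dp":[-75,0,0],"gripper":0.2},{"dr":[0,0,0],"dp":[-100,0,0],"gripper":0.2},{"dr":[0,0,0],"dp":[-110,0,0],"gripper":0.2},{"dr":[0,0,0],"dp":[-110,0,0],"gripper":0.2}]'
python3 - <<'E'
from h import *;from cell import *
plan([(.405,-.055,.181)],jaw=(-.028,1,0))
s=read_state();c=camera("wrist")
cv2.imwrite("pics/w4.png",c["color"][...,::-1])
e,M=wcam(c,s)
f=lambda P:cv2.projectPoints(np.array(P),cv2.Rodrigues(M.T)[0],-M.T@e,c["mtx"],c["D"])[0].reshape(-1,2)
print("shaker base, cap:",f([(.63,-.0468,.035),(.63,-.0468,.092)]))
E
```

```text
clock: 7.85
position: [0.6294, -0.0468, 0.0705]
eef_rot: [0.0, -0.707, 0.0, 0.707]
wrist_force: [0.2, 0.0, 0.2]
opening: 0.0523
clock: 8.52
position: [0.6314, -0.047, 0.1841]
eef_rot: [0.0, 0.709, -0.0, -0.705]
wrist_force: [0.6, -0.1, 0.6]
opening: 0.0528
t 8.52 pos [ 0.6314 -0.047   0.1841] F [ 0.63 -0.05  0.57] open 0.0528
axes [[0.006, -0.0, -1.0], [-0.001, -1.0, 0.0], [-1.0, 0.001, -0.006]]
dr [-0.0282 -0.0061 -0.0006]
(0.405, -0.055, 0.181) dp mm [  1.8   8.1 226.4]
shaker base, cap: [[312.71540697 231.71349029]
 [312.73826501 250.7348447 ]]
```

View pics/w4.png

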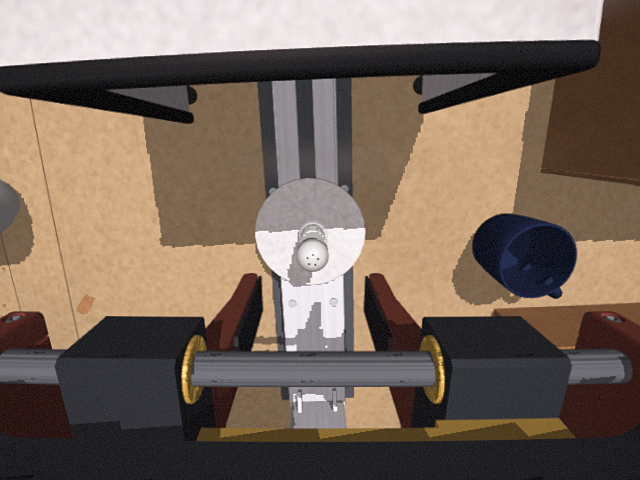

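The shaker stands at (312,232), against a table centre of about (310,231). Next I move to the tab.

```bash
python3 -m jog '[{"dr":[-0.028,0,0],"dp":[0,1,20],"gripper":0.2},{"dr":[-0.028,0,0],"dp":[0,2,60],"gripper":-1},{"dr":[-0.028,0,0],"dp":[0,4,100],"gripper":-1},{"dr":[-0.028,0,0],"dp":[0,6,140],"gripper":-1},{"dr":[-0.028,0,0],"dp":[0,7,180],"gripper":-1},{"dr":[-0.028,0,0],"dp":[0,8,210],"gripper":-1},{"dr":[-0.028,0,0],"dp":[0,8,226],"gripper":-1},{"dr":[-0.028,0,0],"dp":[30,8,226],"gripper":-1},{"dr":[-0.028,0,0],"dp":[65,8,226],"gripper":-1},{"dr":[-0.028,0,0],"dp":[100,8,226],"gripper":-1},{"dr":[-0.028,0,0],"dp":[116,8,226],"gripper":-1},{"dr":[-0.028,0,0],"dp":[116,8,226],"gripper":-1}]'
python3 -m jog '[{"dr":[0,0,0],"dp":[0,0,0],"gripper":-1},{"dr":[0,0,0],"dp":[0,0,0],"gripper":-1},{"dr":[0,0,0],"dp":[0,0,0],"gripper":-1}]'
python3 -c "
from h import *;plan([(.427,-.0543,.062)],jaw=(-.028,1,0))"
```

```text
clock: 9.57
position: [0.3998, -0.0542, 0.0608]
eef_rot: [-0.009, -0.704, -0.01, 0.71]
wrist_force: [-0.7, 0.8, -0.1]
opening: 0.0002
clock: 9.82
position: [0.4041, -0.0549, 0.0654]
eef_rot: [0.01, 0.708, 0.01, -0.706]
wrist_force: [0.3, 0.4, -0.8]
opening: 0.0005
t 9.82 pos [ 0.4041 -0.0549  0.0654] F [ 0.3   0.36 -0.79] open 0.0005
axes [[0.002, 0.028, -1.0], [-0.0, -1.0, -0.028], [-1.0, 0.0, -0.002]]
dr [-0.0002 -0.0016 -0.0003]
(0.427, -0.0543, 0.062) dp mm [  3.4   0.1 -22.9]
```

```bash
python3 -m jog '[{"dr":[0,0,0],"dp":[3,0,-6],"gripper":-1},{"dr":[0,0,0],"dp":[3,0,-12],"gripper":-1},{"dr":[0,0,0],"dp":[3,0,-16],"gripper":-1},{"dr":[0,0,0],"dp":[3,0,-18],"gripper":-1},{"dr":[0,0,0],"dp":[3,0,-20],"gripper":-1},{"dr":[0,0,0],"dp":[3,0,-21],"gripper":-1},{"dr":[0,0,0],"dp":[3,0,-22],"gripper":-1},{"dr":[0,0,0],"dp":[3,0,-23],"gripper":-1},{"dr":[0,0,0],"dp":[3,0,-24],"gripper":-1},{"dr":[0,0,0],"dp":[3,0,-24],"gripper":-1}]'
```

```text
clock: 10.65
position: [0.4236, -0.0538, 0.061]
eef_rot: [-0.01, -0.704, -0.01, 0.71]
wrist_force: [-11.3, -2.1, 8.7]
opening: 0.0006
```

```bash
python3 -m jog '[{"dr":[0,0,0],"dp":[0,0,-1],"gripper":-1},{"dr":[0,0,0],"dp":[0,0,-2],"gripper":-1},{"dr":[0,0,0],"dp":[0,0,-3],"gripper":-1},{"dr":[0,0,0],"dp":[0,0,-4],"gripper":-1},{"dr":[0,0,0],"dp":[0,0,-5],"gripper":-1},{"dr":[0,0,0],"dp":[0,0,-6],"gripper":-1},{"dr":[0,0,0],"dp":[0,0,-7],"gripper":-1},{"dr":[0,0,0],"dp":[0,0,-8],"gripper":-1},{"dr":[0,0,0],"dp":[0,0,-9],"gripper":-1},{"dr":[0,0,0],"dp":[0,0,-10],"gripper":-1}]'
```

```text
clock: 11.48
position: [0.4302, -0.0533, 0.0607]
eef_rot: [-0.009, -0.702, -0.011, 0.712]
wrist_force: [-19.2, -3.7, 15.2]
opening: 0.0002
```

```bash
python3 -m jog '[{"dr":[0,0,0],"dp":[0,0,-1],"gripper":-1},{"dr":[0,0,0],"dp":[0,0,-2],"gripper":-1},{"dr":[0,0,0],"dp":[0,0,-3],"gripper":-1},{"dr":[0,0,0],"dp":[0,0,-4],"gripper":-1},{"dr":[0,0,0],"dp":[0,0,-5],"gripper":-1},{"dr":[0,0,0],"dp":[0,0,-6],"gripper":-1},{"dr":[0,0,0],"dp":[0,0,-7],"gripper":-1},{"dr":[0,0,0],"dp":[0,0,-8],"gripper":-1},{"dr":[0,0,0],"dp":[0,0,-9],"gripper":-1},{"dr":[0,0,0],"dp":[0,0,-10],"gripper":-1}]'
```

```text
clock: 12.32
position: [0.4401, -0.0529, 0.0606]
eef_rot: [-0.009, -0.702, -0.011, 0.712]
wrist_force: [-19.2, -2.1, 15.9]
opening: 0.0004
```

```bash
python3 -m jog '[{"dr":[0,0,0],"dp":[0,0,-1],"gripper":-1},{"dr":[0,0,0],"dp":[0,0,-2],"gripper":-1},{"dr":[0,0,0],"dp":[0,0,-3],"gripper":-1},{"dr":[0,0,0],"dp":[0,0,-4],"gripper":-1},{"dr":[0,0,0],"dp":[0,0,-5],"gripper":-1},{"dr":[0,0,0],"dp":[0,0,-6],"gripper":-1},{"dr":[0,0,0],"dp":[0,0,-7],"gripper":-1},{"dr":[0,0,0],"dp":[0,0,-8],"gripper":-1},{"dr":[0,0,0],"dp":[0,0,-9],"gripper":-1},{"dr":[0,0,0],"dp":[0,0,-10],"gripper":-1}]'
```

```text
clock: 13.15
position: [0.4529, -0.0525, 0.0606]
eef_rot: [-0.009, -0.704, -0.01, 0.71]
wrist_force: [-10.3, 2.1, 4.3]
opening: 0.0004
```

```bash
python3 -m jog '[{"dr":[0,0,0],"dp":[0,0,-1],"gripper":-1},{"dr":[0,0,0],"dp":[0,0,-2],"gripper":-1},{"dr":[0,0,0],"dp":[0,0,-3],"gripper":-1},{"dr":[0,0,0],"dp":[0,0,-4],"gripper":-1},{"dr":[0,0,0],"dp":[0,0,-5],"gripper":-1},{"dr":[0,0,0],"dp":[0,0,-6],"gripper":-1}]'; python3 - <<'E'
from h import *;from cell import *
plan([(.5,-.051,.062)],jaw=(-.028,1,0))
t=camera("scene")
cv2.imwrite("pics/s5.png",t["color"][80:380,150:450][...,::-1])
E
```

```text
clock: 13.65
position: [0.4619, -0.0527, 0.0609]
eef_rot: [-0.01, -0.706, -0.01, 0.708]
wrist_force: [-3.3, 1.4, -1.6]
opening: 0.0003
t 13.65 pos [ 0.4619 -0.0527  0.0609] F [-3.27  1.43 -1.62] open 0.0003
axes [[-0.003, 0.028, -1.0], [0.001, -1.0, -0.028], [-1.0, -0.001, 0.003]]
dr [-0.0001  0.003   0.0006]
(0.5, -0.051, 0.062) dp mm [ -1.2  -0.6 -38.2]
```

View pics/s5.png

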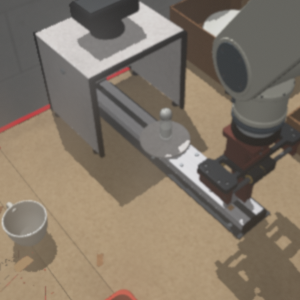

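```bash
python3 -m jog '[{"dr":[0,0,0],"dp":[0,0,-2],"gripper":-1},{"dr":[0,0,0],"dp":[0,0,-4.5],"gripper":-1},{"dr":[0,0,0],"dp":[0,0,-7.5],"gripper":-1},{"dr":[0,0,0],"dp":[0,0,-10.5],"gripper":-1},{"dr":[0,0,0],"dp":[0,0,-13.5],"gripper":-1},{"dr":[0,0,0],"dp":[0,0,-16.5],"gripper":-1},{"dr":[0,0,0],"dp":[0,0,-19.5],"gripper":-1},{"dr":[0,0,0],"dp":[0,0,-22.5],"gripper":-1},{"dr":[0,0,0],"dp":[0,0,-25.5],"gripper":-1},{"dr":[0,0,0],"dp":[0,0,-28.5],"gripper":-1},{"dr":[0,0,0],"dp":[0,0,-31.5],"gripper":-1},{"dr":[0,0,0],"dp":[0,0,-34.5],"gripper":-1}]'
python3 -m jog '[{"dr":[0,0,0],"dp":[0,0,-3],"gripper":-1},{"dr":[0,0,0],"dp":[0,0,-6],"gripper":-1},{"dr":[0,0,0],"dp":[0,0,-9],"gripper":-1},{"dr":[0,0,0],"dp":[0,0,-12],"gripper":-1},{"dr":[0,0,0],"dp":[0,0,-15],"gripper":-1},{"dr":[0,0,0],"dp":[0,0,-18],"gripper":-1},{"dr":[0,0,0],"dp":[0,0,-21],"gripper":-1},{"dr":[0,0,0],"dp":[0,0,-24],"gripper":-1},{"dr":[0,0,0],"dp":[0,0,-27],"gripper":-1},{"dr":[0,0,0],"dp":[0,0,-30],"gripper":-1},{"dr":[0,0,0],"dp":[0,0,-33],"gripper":-1},{"dr":[0,0,0],"dp":[0,0,-35],"gripper":-1}]'; python3 -c "
from h import *;plan([(.57,-.05,.062)],jaw=(-.028,1,0))"
```

```text
clock: 14.7
position: [0.4983, -0.0521, 0.0616]
eef_rot: [0.01, 0.707, 0.01, -0.707]
wrist_force: [-3.2, 2.1, -1.4]
opening: 0.0005
clock: 15.7
position: [0.5334, -0.0512, 0.0616]
eef_rot: [0.01, 0.707, 0.01, -0.707]
wrist_force: [-3.2, 2.4, 0.2]
opening: 0.0003
t 15.70 pos [ 0.5334 -0.0512  0.0616] F [-3.25  2.36  0.23] open 0.0003
axes [[0.0, 0.028, -1.0], [-0.0, -1.0, -0.028], [-1.0, 0.0, -0.0]]
dr [-0.0002 -0.0003 -0.0001]
(0.57, -0.05, 0.062) dp mm [ -0.4  -0.2 -36.6]
```

```bash
python3 -m jog '[{"dr":[0,0,0],"dp":[0,0,-3],"gripper":-1},{"dr":[0,0,0],"dp":[0,0,-6],"gripper":-1},{"dr":[0,0,0],"dp":[0,0,-9],"gripper":-1},{"dr":[0,0,0],"dp":[0,0,-12],"gripper":-1},{"dr":[0,0,0],"dp":[0,0,-15],"gripper":-1},{"dr":[0,0,0],"dp":[0,0,-18],"gripper":-1},{"dr":[0,0,0],"dp":[0,0,-21],"gripper":-1},{"dr":[0,0,0],"dp":[0,0,-24],"gripper":-1},{"dr":[0,0,0],"dp":[0,0,-27],"gripper":-1},{"dr":[0,0,0],"dp":[0,0,-30],"gripper":-1},{"dr":[0,0,0],"dp":[0,0,-33],"gripper":-1},{"dr":[0,0,0],"dp":[0,0,-35],"gripper":-1}]'
python3 -m jog '[{"dr":[0,0,0],"dp":[0,0,-1],"gripper":-1},{"dr":[0,0,0],"dp":[0,0,-2],"gripper":-1},{"dr":[0,0,0],"dp":[0,0,-3],"gripper":-1},{"dr":[0,0,0],"dp":[0,0,-4],"gripper":-1},{"dr":[0,0,0],"dp":[0,0,-5],"gripper":-1},{"dr":[0,0,0],"dp":[0,0,-6],"gripper":-1}]'
```

```text
clock: 16.7
position: [0.5683, -0.0501, 0.0615]
eef_rot: [0.01, 0.707, 0.01, -0.707]
wrist_force: [-4.4, 1.8, 1.6]
opening: 0.0006
clock: 17.2
position: [0.5739, -0.05, 0.0615]
eef_rot: [-0.01, -0.707, -0.01, 0.707]
wrist_force: [-2.3, 2.6, 0.7]
opening: 0.0007
```

```bash
cat > ok.py <<'E'
import sys
from cell import read_state
sys.exit(read_state()["wrist_force"][0]<-5)
E
python3 -m jog '[{"dr":[0,0,0],"dp":[0,0,-1],"gripper":-1},{"dr":[0,0,0],"dp":[0,0,-2],"gripper":-1},{"dr":[0,0,0],"dp":[0,0,-3],"gripper":-1},{"dr":[0,0,0],"dp":[0,0,-4],"gripper":-1}]' && python3 ok.py && python3 -m jog '[{"dr":[0,0,0],"dp":[0,0,-1],"gripper":-1},{"dr":[0,0,0],"dp":[0,0,-2],"gripper":-1},{"dr":[0,0,0],"dp":[0,0,-3],"gripper":-1},{"dr":[0,0,0],"dp":[0,0,-4],"gripper":-1}]' && python3 ok.py && python3 -m jog '[{"dr":[0,0,0],"dp":[0,0,-1],"gripper":-1},{"dr":[0,0,0],"dp":[0,0,-2],"gripper":-1},{"dr":[0,0,0],"dp":[0,0,-3],"gripper":-1},{"dr":[0,0,0],"dp":[0,0,-4],"gripper":-1}]' && python3 ok.py && python3 -m jog '[{"dr":[0,0,0],"dp":[0,0,-1],"gripper":-1},{"dr":[0,0,0],"dp":[0,0,-2],"gripper":-1},{"dr":[0,0,0],"dp":[0,0,-3],"gripper":-1},{"dr":[0,0,0],"dp":[0,0,-4],"gripper":-1}]'
```

```text
clock: 17.53
position: [0.578, -0.0499, 0.0615]
eef_rot: [-0.01, -0.707, -0.01, 0.707]
wrist_force: [-3.3, 1.5, -0.6]
opening: 0.0006False
```

```bash
sed -i 's/sys.exit(\(.*\))$/sys.exit(int(\1))/' ok.py
python3 -m jog '[{"dr":[0,0,0],"dp":[0,0,-1],"gripper":-1},{"dr":[0,0,0],"dp":[0,0,-2],"gripper":-1},{"dr":[0,0,0],"dp":[0,0,-3],"gripper":-1},{"dr":[0,0,0],"dp":[0,0,-4],"gripper":-1}]' && python3 ok.py && python3 -m jog '[{"dr":[0,0,0],"dp":[0,0,-1],"gripper":-1},{"dr":[0,0,0],"dp":[0,0,-2],"gripper":-1},{"dr":[0,0,0],"dp":[0,0,-3],"gripper":-1},{"dr":[0,0,0],"dp":[0,0,-4],"gripper":-1}]' && python3 ok.py && python3 -m jog '[{"dr":[0,0,0],"dp":[0,0,-1],"gripper":-1},{"dr":[0,0,0],"dp":[0,0,-2],"gripper":-1},{"dr":[0,0,0],"dp":[0,0,-3],"gripper":-1},{"dr":[0,0,0],"dp":[0,0,-4],"gripper":-1}]' && python3 ok.py && python3 -m jog '[{"dr":[0,0,0],"dp":[0,0,-1],"gripper":-1},{"dr":[0,0,0],"dp":[0,0,-2],"gripper":-1},{"dr":[0,0,0],"dp":[0,0,-3],"gripper":-1},{"dr":[0,0,0],"dp":[0,0,-4],"gripper":-1}]'
```

```text
clock: 17.87
position: [0.582, -0.0498, 0.0615]
eef_rot: [-0.01, -0.707, -0.01, 0.707]
wrist_force: [-3.1, 2.4, 0.4]
opening: 0.0007
clock: 18.2
position: [0.586, -0.0497, 0.0615]
eef_rot: [-0.01, -0.707, -0.01, 0.707]
wrist_force: [-3.3, 1.8, -0.7]
opening: 0.0006
clock: 18.53
position: [0.59, -0.0496, 0.0615]
eef_rot: [-0.01, -0.707, -0.01, 0.707]
wrist_force: [-3.3, 2.5, 0.0]
opening: 0.0007
clock: 18.87
position: [0.594, -0.0495, 0.0615]
eef_rot: [-0.01, -0.707, -0.01, 0.707]
wrist_force: [-2.9, 2.7, -0.1]
opening: 0.0002
```

```bash

python3 -m jog '[{"dr":[0,0,0],"dp":[0,0,-1],"gripper":-1},{"dr":[0,0,0],"dp":[0,0,-2],"gripper":-1},{"dr":[0,0,0],"dp":[0,0,-3],"gripper":-1},{"dr":[0,0,0],"dp":[0,0,-4],"gripper":-1}]' && python3 ok.py && python3 -m jog '[{"dr":[0,0,0],"dp":[0,0,-1],"gripper":-1},{"dr":[0,0,0],"dp":[0,0,-2],"gripper":-1},{"dr":[0,0,0],"dp":[0,0,-3],"gripper":-1},{"dr":[0,0,0],"dp":[0,0,-4],"gripper":-1}]' && python3 ok.py && python3 -m jog '[{"dr":[0,0,0],"dp":[0,0,-1],"gripper":-1},{"dr":[0,0,0],"dp":[0,0,-2],"gripper":-1},{"dr":[0,0,0],"dp":[0,0,-3],"gripper":-1},{"dr":[0,0,0],"dp":[0,0,-4],"gripper":-1}]' && python3 ok.py && python3 -m jog '[{"dr":[0,0,0],"dp":[0,0,-1],"gripper":-1},{"dr":[0,0,0],"dp":[0,0,-2],"gripper":-1},{"dr":[0,0,0],"dp":[0,0,-3],"gripper":-1},{"dr":[0,0,0],"dp":[0,0,-4],"gripper":-1}]' && python3 ok.py && python3 -m jog '[{"dr":[0,0,0],"dp":[0,0,-1],"gripper":-1},{"dr":[0,0,0],"dp":[0,0,-2],"gripper":-1},{"dr":[0,0,0],"dp":[0,0,-3],"gripper":-1},{"dr":[0,0,0],"dp":[0,0,-4],"gripper":-1}]'  && python3 ok.py && python3 -m jog '[{"dr":[0,0,0],"dp":[0,0,-1],"gripper":-1},{"dr":[0,0,0],"dp":[0,0,-2],"gripper":-1},{"dr":[0,0,0],"dp":[0,0,-3],"gripper":-1},{"dr":[0,0,0],"dp":[0,0,-4],"gripper":-1}]'
```

```text
clock: 19.2
position: [0.598, -0.0493, 0.0615]
eef_rot: [-0.01, -0.707, -0.01, 0.707]
wrist_force: [-3.5, 2.7, 0.2]
opening: 0.0003
clock: 19.53
position: [0.602, -0.0492, 0.0615]
eef_rot: [-0.01, -0.707, -0.01, 0.707]
wrist_force: [-3.4, 2.4, 0.7]
opening: 0.0007
clock: 19.87
position: [0.606, -0.0491, 0.0615]
eef_rot: [-0.01, -0.707, -0.01, 0.707]
wrist_force: [-3.0, 1.6, 0.3]
opening: 0.0009
clock: 20.2
position: [0.61, -0.049, 0.0615]
eef_rot: [-0.01, -0.707, -0.01, 0.707]
wrist_force: [-3.2, 2.6, 0.9]
opening: 0.001
clock: 20.53
position: [0.614, -0.0489, 0.0615]
eef_rot: [0.01, 0.707, 0.01, -0.707]
wrist_force: [-3.3, 2.6, -0.6]
opening: 0.0004
clock: 20.87
position: [0.6168, -0.0488, 0.0615]
eef_rot: [-0.01, -0.706, -0.01, 0.708]
wrist_force: [-7.6, 2.4, 4.4]
opening: 0.0005
```

```bash
python3 -m jog '[{"dr":[0,0,0],"dp":[0,0,0],"gripper":-1},{"dr":[0,0,0],"dp":[0,0,0],"gripper":-1},{"dr":[0,0,0],"dp":[0,0,0],"gripper":-1}]'
```

```text
clock: 21.12
position: [0.6169, -0.0488, 0.0615]
eef_rot: [-0.01, -0.706, -0.01, 0.708]
wrist_force: [-7.1, 2.8, 2.8]
opening: 0.0001
```

The stage meets the stop with about 4 N on it after taking off friction, so I withdraw slowly.

```bash
python3 -m jog '[{"dr":[0,0,0],"dp":[0,0,0.4],"gripper":-1},{"dr":[0,0,0],"dp":[0,0,0.8],"gripper":-1},{"dr":[0,0,0],"dp":[0,0,1.2],"gripper":-1},{"dr":[0,0,0],"dp":[0,0,1.6],"gripper":-1},{"dr":[0,0,0],"dp":[0,0,2],"gripper":-1},{"dr":[0,0,0],"dp":[0,0,2.4],"gripper":-1},{"dr":[0,0,0],"dp":[0,0,2.8],"gripper":-1},{"dr":[0,0,0],"dp":[0,0,3.2],"gripper":-1},{"dr":[0,0,0],"dp":[0,0,3.6],"gripper":-1},{"dr":[0,0,0],"dp":[0,0,4],"gripper":-1},{"dr":[0,0,0],"dp":[0,0,4.5],"gripper":-1},{"dr":[0,0,0],"dp":[0,0,5],"gripper":-1}]'
python3 -m jog '[{"dr":[0,0,0],"dp":[0,0,3],"gripper":-1},{"dr":[0,0,0],"dp":[0,0,10],"gripper":-1},{"dr":[0,0,0],"dp":[0,0,25],"gripper":-1},{"dr":[0,0,0],"dp":[0,0,50],"gripper":-1},{"dr":[0,0,0],"dp":[-20,0,80],"gripper":-1},{"dr":[0,0,0],"dp":[-50,0,110],"gripper":-1},{"dr":[0,0,0],"dp":[-80,0,130],"gripper":-1},{"dr":[0,0,0],"dp":[-100,0,140],"gripper":-1},{"dr":[0,0,0],"dp":[-100,0,140],"gripper":-1},{"dr":[0,0,0],"dp":[-100,0,140],"gripper":-1}]'
python3 - <<'E'
from h import *;from cell import *
t=camera("scene");u=camera("top");w=camera("wrist")
r=lambda im:cv2.resize(im,(400,300))
im=np.vstack([np.hstack([r(t["color"]),r(u["color"])]),np.hstack([r(w["color"]),cv2.resize(t["color"][80:230,180:380],(400,300))])])
cv2.imwrite("pics/f.png",im[...,::-1]);print(read_state()["wrist_force"])
E
```

```text
clock: 22.12
position: [0.613, -0.049, 0.0616]
eef_rot: [0.01, 0.707, 0.01, -0.707]
wrist_force: [-0.7, 0.6, 0.0]
opening: 0.0008
clock: 22.95
position: [0.4731, -0.0529, 0.1626]
eef_rot: [0.01, 0.708, 0.01, -0.706]
wrist_force: [-0.5, 0.1, -0.0]
opening: 0.0004
[ 0.1804622   0.09274391 -0.29901834]
```

View pics/f.png

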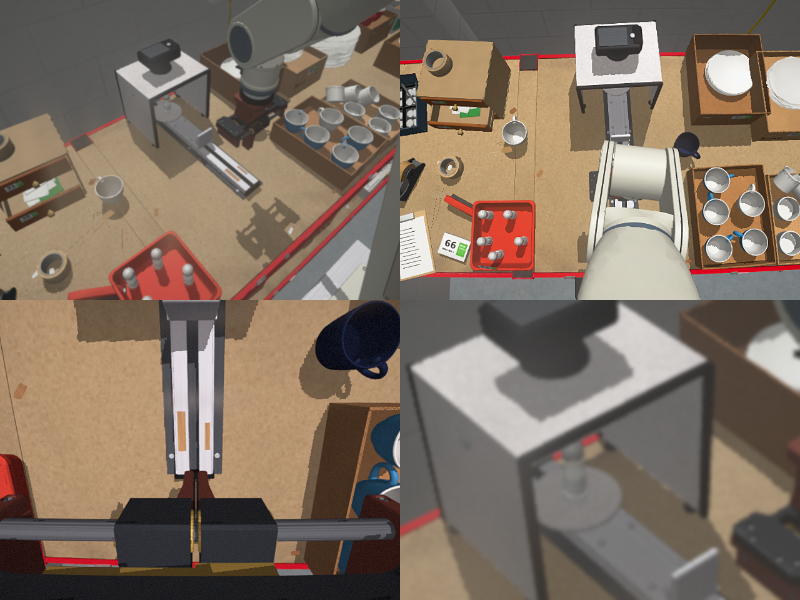

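The shaker stands upright near the table's centre inside the booth (crop, around (573,480)). The cup and mug are where they were, and the arm is clear.

```bash
python3 -c "
from cell import *
print(finish_job())"
```

```text
the job is handed in; nothing more can be done
None
```

The job is handed in at about 23 s. The shaker stands on the round table and the slide rests against the hidden stop, with no sign of failure in my last checks.

- **Placing:** I gripped the loose shaker and set it on the table. The wrist view showed it within about 2 mm of the table's centre.
- **Slide:** It took about 19 N to move and broke free after about 30 mm. After that it ran with about 3 N of friction.
- **Stop:** I approached at 12 mm/s and met it after about 190 mm. The wrist reading was about 7 N, so roughly 4 N was on the stop itself. I held it there for 0.25 s and backed off slowly.

**Last checks:** The final pictures show the shaker upright near the table's centre, the cup and mug where they were, and the gripper clear with the wrist force near zero.

**Not confirmed:**
- The contact force left on the stop after I backed off can't be measured. I inferred it from the roughly 3 N of friction holding the slide in place.
- The wrist camera and the top camera disagreed by about 3 mm on the table's sideways position, well within tolerance.
- The grip closed to 24 mm, not the stated 27 mm diameter, but it held.

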